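Open the wide cuvette holder

TASK

Open the wide cuvette holder so that it can be loaded: press down the release tab on its front so that its lid springs up part of the way, then push the lid on, past upright, until it lies fully open against its stop. Use the fingertips only and pick nothing up; leave the narrow holder shut and the jars, vial and flask standing where they are.

Things in the scene. Friction and masses are not known exactly. Their poses are not given: they have to be found in the camera images.
- wide_holder: The wide cuvette holder, screwed to the worktop: a white block 96 mm deep (x), 110 mm wide (y), with four square wells in its top under a grey flat lid; 66 mm high in all when shut. On an aluminium foot flange 124 x 122 x 8 mm. Origin: centre of its underside; its x axis points from the front (release tab) to the back (hinge), z up.
- narrow_holder: The narrow cuvette holder, of the same make, depth, height and materials but only 56 mm wide, with one well (foot flange 124 x 68 x 8 mm). To stay shut. Origin and axes as for the wide one.
- wide_tab_pad (a point): Centre of the upper face of the wide holder's release tab: a black ribbed plate 26 mm wide (y), of which about 20 mm (x) stands free in front of the catch; it sticks out from the middle of the front, 46 mm above the worktop. This point is 78 mm in front (-x) of the holder's origin. The closed lid's front edge is 32 mm behind this point and the catch's top 21 mm higher begins 14 mm behind it, so press here or up to 6 mm farther forward, straight down.
- wide_hinge (a point): Middle of the hinge axis of the wide lid, 44 mm behind (+x) the holder's origin and 62 mm above the worktop; the axis is the holder's y axis. The point is fixed to the holder.
- wide_lid_edge (a point): Middle of the front (free) edge of the wide lid, 90 mm from the hinge axis; moves with the lid. The lid is a plate 86 x 106 x 7 mm with a 6 mm nose at the middle of this edge. With the lid sprung up, the edge is 59 mm in front of the hinge axis and 130 mm above the worktop. A finger pushed level against it may stick by friction: let the finger rise with the edge on its arc about the hinge.
- wide_lid (a joint): Angle of the wide lid, rad: 0 shut (level), 1.57 upright, 1.92 fully open on its stop, leaning backward. The catch holds it shut; released, a spring leg lifts it within a second to 0.85, where it rests. From there it swings with almost no friction (80 g): let go before upright it falls back to 0.85, past upright it falls on slowly to 1.92 and stays.
- wide_tab (a joint): Angle of the wide holder's release tab, rad: 0 at rest, 0.4 fully pressed (the pad 8 mm lower). The catch lets go at about 0.2 (pad 4 mm down); 4 N at the pad release it, 5 to 6 N press it fully; it springs back.
- narrow_lid (a joint): Angle of the narrow lid, rad: 0 shut; the same catch and spring as the wide one's.
- jar_back: Loose sample jar with white lid, 33 mm in diameter, 55 mm high, behind and between the holders. Origin: centre of its underside.
- jar_front: Loose sample jar with white lid, 33 mm in diameter, 55 mm high, in front of and between the holders. Origin: centre of its underside.
- vial: Loose tall vial, 29 mm in diameter, 98 mm high, at the far right. Origin: centre of its underside.
- flask: Loose clear conical flask with a white stopper, 64 mm in diameter at the foot, 104 mm high, at the far left. Origin: centre of its underside.

How it is judged:
By the outcome, as a careful person would: the job done as asked, in the order asked, and still so for the second after the job is handed in, with the robot touching nothing.
It also fails if it takes over 42 s, if anything falls off the work surface, if the arm or the gripper's body presses on something with over 40 N, if the wrist force passes 120 N, or if a joint passes its speed limit or range.

ROBOT

A 7-joint arm with a two-finger parallel gripper is mounted at the origin on a cart in front of the work surface, level with it; the furniture and walls round the work are solid. World frame = base frame: x ahead of the robot, y to its left, z up, the work surface at z = 0. Lengths are in m, angles in rad, forces in N, time in s.
With the tool pointing down it reaches from about 0.4 to 0.875 m from the base axis. Payload 19.3 kg.
Tool frame: the origin (TCP) lies on the centre line of the jaws, within the pads' length; the fingertips stand 14 mm ahead of it and the grasp point (between the pads) lies 5 mm behind it; y points along the fingers, x is the direction in which the jaws open and shut, and the axes are right-handed (so a half turn about y gives the same grasp; the last joint's range is limited). The gripper opens to 85 mm and grips with 20 to 120 N. Pads are 22 mm wide; open, the fingers measure 114 mm over their backs; the gripper's body (76 mm by 85 mm) begins 54 mm behind the grasp point. The pads swing forward as they close: fully open they stand 13 mm farther back than shut.
Start: joints at [1.03, 0.521, -0.036, 1.599, 0.021, 1.021, -0.113], TCP at [0.283, -0.557, 0.245] pointing down, gripper open.
Joint ranges: [-2.91, 2.91], [-0.3, 2.13], [-1.5, 1.42], [0.17, 2.43], [-1.26, 4.41], [0.16, 1.93], [-2.52, 2.52]. Speed limits (rad/s): [1.89, 1.89, 2.39, 2.39, 3.01, 3.01, 3.01].

INTERFACE

Orientations are given as [roll, pitch, yaw] about the fixed x, y, z axes, in that order (R = Rz(yaw) Ry(pitch) Rx(roll)).
In Python, from workcell import monitor, grab_frame, workorder gives the robot as it stands.
- The arm moves only by the tool drive_tool, never from a script. Its argument "steps" is one flat list of numbers, 5 for each row, row after row: the finger opening in mm, from 0 to 85.4, then the shift along the world's x, y, z in mm, then the turn about the world's z in degrees. In form: [fingers, tx, ty, tz, twist, fingers, tx, ty, tz, twist, ...]. A call has exactly 5 rows; each row shifts and turns the commanded pose from where the row before left it; what a row does not reach is not made up. A row lasts 1/12 s, in which the tool goes at most 41.7 mm and 7.16 degrees, less where a joint would pass 70% of its speed; a pose out of reach is approached as far as the arm can. A call is refused whole if a number of a shift passes 41.7 or a number of a turn 7.16, either way. A call with a gripper value outside its range is refused whole. The fingers move at their own pace and stop on an object; "grip_force" is the grip in N (left out, the last holds). Time passes only in rows, so rows that do not move let the fingers close, or fill a call up. It gives the time, the measured TCP pose, the force and the opening at its end, in the units of the state.
- monitor.observe(): the state, without advancing time (a new reading comes with each control period).
- grab_frame(name): name is "scene" or "top" or "wrist"; returns a dict with "frame" (384x512x3 uint8, red, green, blue), "vertical_fov" (degrees; the focal length in pixels is half the picture's height over the tangent of half this angle, whatever the lens; pixels are square), "cx", "cy" (the principal point, pixels), "xyz" and "orientation" of the camera in the world. Camera axes: x right, y down, z forward; pixel columns grow to the right and rows downward; lengths in m; the calibration is good to about 2 mm. A picture is of the moment at which its call begins. There is no depth.
- workorder.job_done(): hands the job in, once; it reports no verdict.
The state is a dict: "clock": time; "qpos": joint angles; "qd": joint speeds; "joint_efforts": joint torques, N m; "position": TCP position; "tool_rot": TCP orientation; "force": force on the tool from outside, world axes, zero at the start; "moment": the same for the moment, N m; "grip_width": finger opening in m.
Only numpy, scipy, OpenCV 4.12 (cv2) and the standard library are available. Lean on these libraries where they do the work, as an engineer would, in place of code of your own. Each camera call takes 0.05 s, during which the arm holds its last target. There are 200 camera calls.

## Working session

There is one attempt and no reset: what is moved stays moved. The work goes in short steps, Python scripts to look and compute and a tool call to move; the robot and the scene stay as the last step left them, time stands still between calls to the robot, and variables do not carry over. Pictures are saved under pics/ and viewed, about 8 in all and at most 12, crops included, and the job is handed in when it is done.

Besides the shell and the picture viewer there is one more tool, called after ">>>" as name(argument=value, ...), one argument or row to a line, values as JSON. drive_tool: Moves the arm, as the interface text tells. Its arguments: {"type":"object","properties":{"steps":{"type":"array"},"grip_force":{"type":"number"}},"required":["steps"]}

```bash
mkdir -p pics
cat > h.py <<'E'
import numpy as np, cv2
from workcell import monitor, grab_frame, workorder
from scipy.spatial.transform import Rotation as R
def snap(n,f):
    g=grab_frame(n); cv2.imwrite(f'pics/{f}.png',g['frame'][:,:,::-1])
    import pickle; pickle.dump(g,open(f'pics/{f}.pkl','wb')); return g
def load(f):
    import pickle; return pickle.load(open(f'pics/{f}.pkl','rb'))
def rot(g):
    o=np.array(g['orientation'],float)
    return o if o.shape==(3,3) else R.from_euler('xyz',o).as_matrix()
def foc(g): return g['frame'].shape[0]/2/np.tan(np.radians(g['vertical_fov'])/2)
def cast(g,u,v,z):
    d=rot(g)@np.array([(u-g['cx'])/foc(g),(v-g['cy'])/foc(g),1]); c=np.array(g['xyz'])
    return c+d*(z-c[2])/d[2]
def proj(g,p):
    q=rot(g).T@(np.array(p)-np.array(g['xyz'])); return foc(g)*q[:2]/q[2]+[g['cx'],g['cy']]
E
python3 - <<'E'
from h import *
a=snap('top','top0'); b=snap('scene','sc0')
for g in(a,b): print({k:v for k,v in g.items() if k!='frame'})
s=monitor.observe(); print(s)
E
```

```text
{'vertical_fov': 45.99468056650307, 'cx': 243.1459983932001, 'cy': 185.6273211236907, 'xyz': array([0.43715933, 0.01535276, 1.77881886]), 'orientation': array([-3.0777621 , -0.00370286, -1.56269884])}
{'vertical_fov': 55.3361138470268, 'cx': 256.99776979486205, 'cy': 192.35546893230676, 'xyz': array([0.54673596, 0.98956997, 0.57890205]), 'orientation': array([-2.05385095e+00,  4.07261536e-04, -3.14068251e+00])}
{'clock': 0.1, 'qpos': array([ 1.0298325 ,  0.5219636 , -0.03632666,  1.59992213,  0.02120793,
        1.02110973, -0.11275976]), 'qd': array([-7.33278080e-04,  1.62262805e-03,  7.25599149e-04, -4.08907210e-04,
       -8.46090109e-05,  6.15968733e-04, -1.55945616e-03]), 'joint_efforts': array([ 3.57018609e-03, -9.28494573e+01,  1.98364645e+00, -3.70538056e+01,
        1.79595058e-02,  5.44831477e-03, -3.66770081e-06]), 'position': array([ 0.28332238, -0.55678172,  0.2447879 ]), 'tool_rot': array([-1.57087422e+00,  1.01459839e-03, -1.10000032e+00]), 'force': array([-0.66616447, -0.16680393, -0.89047903]), 'moment': array([ 0.01331246, -0.01519372, -0.01746681]), 'grip_width': 0.08563763568803646}
```

View pics/top0.png

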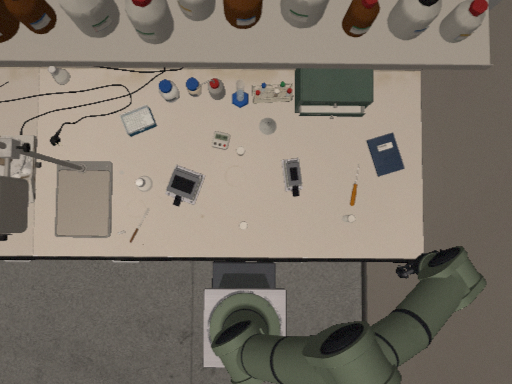

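View pics/sc0.png

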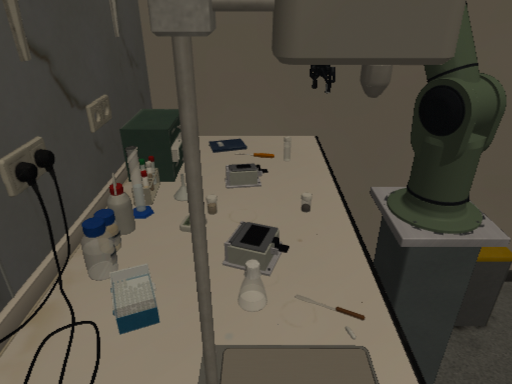

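The top view shows the wide holder at about (184,184) with its tab at (178,200), and the narrow one at (293,174). Both tabs face the robot. The scene view agrees. I'll zoom in next.

Run:
```python
from h import *
g=load('top0'); s=load('sc0')
a=cv2.resize(g['frame'][155:215,155:215],(480,480),interpolation=cv2.INTER_CUBIC)
b=cv2.resize(s['frame'][215:275,220:295],(600,480),interpolation=cv2.INTER_CUBIC)
im=np.zeros((480,800,3),np.uint8); im[:,:400]=cv2.resize(a,(400,400)).repeat(1,0)[:400] if 0 else 0
im[:400,:400]=cv2.resize(a,(400,400)); im[:320,400:]=cv2.resize(b,(400,320))
cv2.imwrite('pics/c.png',im[:,:,::-1])
hsv=cv2.cvtColor(g['frame'],cv2.COLOR_RGB2HSV); gray=hsv[:,:,2]
print(gray[160:210,160:210:1][::2,::2])
```

```text
[[182 183 182 182 182 182 181 181 182 179 185 180 185 182 184 182 182 181
  180 181 180 183 181 181 183]
 [182 182 185 182 185 183 181 183 184 181 181 181 182 183 182 184 184 183
  182 182 181 183 180 177 181]
 [184 181 182 183 184 182 182 183 166 182 180 183 182 182 181 185 182 183
  181 180 181 182 182 180 181]
 [184 182 184 180 183 184 183 175 140 154 148 168 183 182 183 182 182 184
  180 183 185 182 183 180 184]
 [184 181 183 181 183 185 181 163  89 100 157 173 142 162 181 184 182 182
  182 184 183 182 181 183 182]
 [184 182 183 181 182 181 180 107  88  83 104  97 118 169 157 165 134 180
  181 184 183 185 181 183 182]
 [182 183 186 183 184 186 161  99  97 100  98  83  93  97  94 126 167 147
  153 165 183 182 185 184 183]
 [183 184 183 180 184 183 111  96  87  99  99 100  98  96  79 100  90  97
  152 168 148 150 183 183 186]
 [183 183 182 184 183 171 102  67  28  35  65  98 101 101 100  99  93  87
   97  90 151 123 168 183 184]
 [183 184 182 182 182 135  99  30  24  25  27  21  42  90 102 101 101 104
  101  87 136 129 148 183 183]
 [183 186 184 184 178 106  89  28  14  18  26  25 
[... 825 characters left out ...]
29  29  65 127 100 102 102 100 101 108
  162 181 182 185 181 185 184]
 [179 181 183 183 179 184 183 155   6  27  49 151 171 155 132 103 110 112
  160 185 184 186 182 185 184]
 [185 184 184 181 185 182 185  58  21  29  46 135 174 175 173 170 148 157
  156 184 184 183 185 183 184]
 [185 184 184 184 182 186 172  28  31  26 114 178 178 179 172 150 154 168
  183 183 184 183 182 182 182]
 [185 183 183 186 184 186 160  54  29  30 156 185 183 183 180 182 150 166
  181 186 181 182 183 186 183]
 [184 184 184 182 185 185 182 181 173 133 183 183 185 184 184 182 186 183
  182 185 183 179 184 184 182]
 [184 181 185 184 181 182 185 184 184 184 185 182 184 184 186 184 181 182
  183 182 183 183 181 182 184]]
```

View pics/c.png

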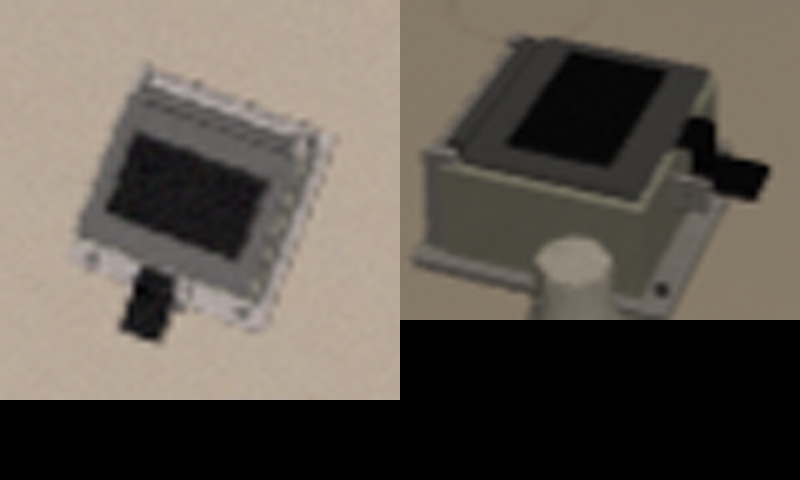

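The crops show the wide lid as a grey plate with a dark panel. The tab's free end is at about (176,205) in the top picture, and its catch sits where the tab meets the lid's front edge.

Run:
```python
from h import *
g=load('top0'); s=load('sc0')
T=lambda x,y:((x+.5)/6.6667+155-.5,(y+.5)/6.6667+155-.5)
S=lambda x,y:((x+.5)/(400/75)+220-.5,(y+.5)/(320/60)+215-.5)
v=g['frame'].max(2); m=np.zeros_like(v); m[155:215,155:215]=(v[155:215,155:215]<62)
n,l,st,c=cv2.connectedComponentsWithStats(m)
for i in range(1,n):
    if st[i,4]>20:
        ys,xs=np.where(l==i); r=cv2.minAreaRect(np.c_[xs,ys].astype(np.float32)); print(i,st[i],c[i],r)
        z=.067 if st[i,4]>150 else .046
        w=np.array([cast(g,*p,z)[:2] for p in cv2.boxPoints(r)]); print(w, cast(g,*c[i],z))
        for k in range(2): d=w[k+1]-w[k]; print(np.linalg.norm(d),np.degrees(np.arctan2(d[1],d[0])))
for nm,p,z in[('lidFL',(78,235),.066),('lidFR',(252,298),.066),('padL',(120,330),.046),('padR',(162,342),.046),('foot FL',(70,257),.008),('foot FR',(262,330),.008),('footBR',(333,140),.008),('backL',(148,68),.066)]: print(nm,cast(g,*T(*p),z))
for nm,p,z in[('s lidFL(y+)',(640,205),.064),('s lidFR',(713,70),.066),('s pad nearcorner',(757,198),.046),('s padfar',(768,168),.046),('s footfrontL',(665,318),.004)]: print(nm,cast(s,*S(*p),z))
```

```text
1 [171 175  24  19 271] [182.53874539 184.00738007] ((182.55479431152344, 184.0205535888672), (20.95036506652832, 12.757484436035156), 20.556045532226562)
[[0.54171774 0.28511092]
 [0.58728206 0.26895179]
 [0.55991322 0.19410776]
 [0.51443599 0.21038158]] [0.55086118 0.23969023 0.067     ]
0.048344857006603445 -19.526767274111887
0.07969117086179758 -110.08636989668634
2 [174 195   7  11  57] [176.92982456 200.15789474] ((176.9499969482422, 200.15003967285156), (5.692099571228027, 9.803059577941895), 18.43494987487793)
[[0.47566408 0.27879814]
 [0.511369   0.26757012]
 [0.50464037 0.24677606]
 [0.4689519  0.25802949]] [0.49011337 0.26287279 0.046     ]
0.03742872554999942 -17.45663788080938
0.021855605949201995 -107.93077428404722
lidFL [0.52832141 0.30105036 0.066     ]
lidFR [0.49332446 0.20164663 0.066     ]
padL [0.47499215 0.27926441 0.046     ]
padR [0.46830837 0.25505543 0.046     ]
foot FL [0.51843024 0.31517562 0.008     ]
foot FR [0.47650302 0.20180523 0.008     ]
footBR [0.5886846  0.16168561 0.008     ]
backL [0.62404615 0.26295012 0.066     ]
s lidFL(y+) [0.35758834 0.30830231 0.064     ]
s lidFR [0.30251822 0.20548868 0.066     ]
s pad nearcorner [0.29747015 0.2793284  0.046     ]
s padfar [0.28672098 0.25668222 0.046     ]
s footfrontL [0.34077106 0.31105479 0.004     ]
```

Run:
```python
from h import *
s=load('sc0');g=load('top0')
S=lambda x,y:((x-400+.5)/(400/75)+220-.5,(y+.5)/(320/60)+215-.5)
for nm,p,z in[('s lidFL',(640,205),.064),('s lidFR',(713,70),.066),('s padL',(757,198),.046),('s padR',(768,168),.046),('s footFL',(665,318),.004)]: print(nm,cast(s,*S(*p),z))
y=np.radians(-19.8);o=np.array([.5548,.237]);X=np.array([np.cos(y),np.sin(y)]);Y=np.array([-X[1],X[0]])
P=lambda a,b:o+a/1e3*X+b/1e3*Y
for nm,a in[('lidFL',(-42,53)),('lidFR',(-42,-53)),('padL',(-88,13)),('padR',(-88,-13)),('footFL',(-62,61)),('pad',(-80,0)),('hinge',(44,0)),('lid front',(-15,0))]: print(nm,P(*a))
# neighbours
for nm,p,z in [('jarfront',(243,225),.055),('jarback',(240,151),.055),('flask',(140,183),.104),('narrow',(293,174),.066)]: print(nm,cast(g,*p,z))
q=monitor.observe(); print(q['position'])
```

```text
s lidFL [0.53009191 0.30836637 0.064     ]
s lidFR [0.49346191 0.2055436  0.066     ]
s padL [0.47692151 0.27939434 0.046     ]
s padR [0.47027636 0.25674649 0.046     ]
s footFL [0.51847843 0.31113113 0.004     ]
lidFL [0.53323612 0.30109367]
lidFR [0.4973299  0.20136031]
padL [0.47640609 0.27904039]
padR [0.4675989  0.25457749]
footFL [0.51712841 0.31539548]
pad [0.47952954 0.26409903]
hinge [0.59619875 0.22209553]
lid front [0.54068679 0.24208107]
jarfront [0.39757897 0.00920337 0.055     ]
jarback [0.68042182 0.02301105 0.055     ]
flask [0.55083104 0.39255626 0.104     ]
narrow [ 0.59255956 -0.17927261  0.066     ]
[ 0.28332238 -0.55678172  0.2447879 ]
```

The two views agree to a few mm: origin about (0.555, 0.237), yaw about −19.8°, press point about (0.478, 0.264). I'm moving across with the fingers closed, turning +133° so that the jaws lie along the holder's y axis.

>>> drive_tool(
  steps=[0,20,33,0,5.3,0,20,33,0,5.3,0,20,33,0,5.3,0,20,33,0,5.3,0,20,33,0,5.3],
)

```text
clock: 0.52
position: [0.3839, -0.3903, 0.2452]
tool_rot: [-1.571, 0.0, -0.633]
force: [1.0, -0.3, 0.1]
grip_width: 0.0256
```

>>> drive_tool(
  steps=[0,20,33,0,5.3,0,20,33,0,5.3,0,20,33,0,5.3,0,20,33,0,5.3,0,20,33,0,5.3],
)

```text
clock: 0.93
position: [0.484, -0.2253, 0.2453]
tool_rot: [-1.571, 0.0, -0.171]
force: [1.8, -0.7, 0.7]
grip_width: -0.0001
```

>>> drive_tool(
  steps=[0,0,33,0,5.3,0,0,33,0,5.3,0,0,33,0,5.3,0,0,33,0,5.3,0,0,33,0,5.3],
)

```text
clock: 1.35
position: [0.4831, -0.0605, 0.2452]
tool_rot: [-1.571, 0.0, 0.292]
force: [0.9, 0.4, 0.0]
grip_width: -0.0003
```

>>> drive_tool(
  steps=[0,0,33,0,5.3,0,0,33,0,5.3,0,0,33,0,5.3,0,0,33,0,5.3,0,0,33,0,5.3],
)

```text
clock: 1.77
position: [0.4831, 0.1044, 0.2453]
tool_rot: [-1.571, 0.0, 0.754]
force: [0.4, 0.5, 0.4]
grip_width: 0.0001
```

>>> drive_tool(
  steps=[0,-1,32,0,5.4,0,-1,32,0,5.4,0,-1,32,0,5.4,0,-1,32,0,5.4,0,-1,32,0,5.4],
)

```text
clock: 2.18
position: [0.4781, 0.2644, 0.2452]
tool_rot: [-1.571, 0.0, 1.226]
force: [0.9, -0.2, -0.3]
grip_width: 0.0002
```

>>> drive_tool(
  steps=[0,0,0,-35,0,0,0,0,-35,0,0,0,0,-35,0,0,0,0,-25,0,0,0,0,0,0],
)

```text
clock: 2.6
position: [0.4764, 0.2616, 0.1109]
tool_rot: [-1.566, 0.005, 1.222]
force: [-0.9, -0.8, -0.4]
grip_width: -0.0002
```

Run:
```python
from h import *
a=snap('scene','s1'); b=snap('wrist','w1'); t=snap('top','t1')
c=[cv2.resize(a['frame'][170:290,200:328],(400,375)),cv2.resize(b['frame'],(400,300)),cv2.resize(t['frame'][150:225,150:230],(400,375))]
im=np.zeros((600,800,3),np.uint8)
im[:300,:400]=c[1]; im[:375,400:]=c[0]; im[300:,:320]=cv2.resize(t['frame'][150:225,150:230],(320,300)); cv2.imwrite('pics/c1.png',im[:,:,::-1])
p=monitor.observe(); print(p['position'],p['tool_rot'],p['force'])
for n,q in[('pad',(.4776,.2648,.046)),]: print(proj(b,q),proj(a,q),proj(t,q))
```

```text
[0.47882019 0.26349115 0.11653862] [-1.57117718e+00 -8.20745787e-04  1.22133254e+00] [-0.08400098  0.24007815  0.26993704]
[256.84775478 212.24405002] [285.82808579 248.06448749] [176.36894382 203.42382479]
```

View pics/c1.png

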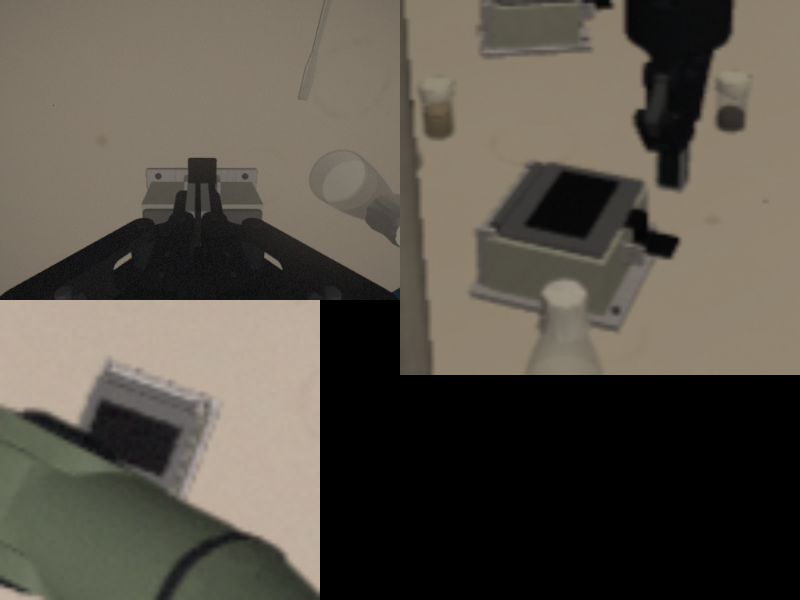

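The fingertips are centred above the tab. In the wrist view the tab is at (202,170) and the fingers at (200,200). In the scene view the tip is at (675,185), above the tab at (660,243). Going down.

>>> drive_tool(
  steps=[0,-3,2,-14,0,0,0,0,-20,0,0,0,0,-16,0,0,0,0,0,0,0,0,0,0,0],
)

```text
clock: 3.17
position: [0.476, 0.2653, 0.0667]
tool_rot: [-1.572, -0.001, 1.221]
force: [0.9, 0.1, 0.2]
grip_width: -0.0001
```

>>> drive_tool(
  steps=[0,0,0,-2,0,0,0,0,-2,0,0,0,0,-2,0,0,0,0,0,0,0,0,0,0,0],
)

```text
clock: 3.58
position: [0.4758, 0.2651, 0.0597]
tool_rot: [-1.571, -0.001, 1.221]
force: [2.2, 1.4, 1.3]
grip_width: -0.0001
```

>>> drive_tool(
  steps=[0,0,0,-2,0,0,0,0,-2,0,0,0,0,-1,0,0,0,0,0,0,0,0,0,0,0],
)

```text
clock: 4.0
position: [0.4756, 0.2652, 0.0543]
tool_rot: [-1.571, -0.0, 1.221]
force: [0.6, 1.3, 4.4]
grip_width: 0.0001
```

Run:
```python
from h import *
a=snap('scene','s2'); cv2.imwrite('pics/c2.png',cv2.resize(a['frame'][170:290,200:328],(400,375))[:,:,::-1])
p=monitor.observe(); print(p['position'],p['force'])
```

```text
[0.47554574 0.26519456 0.05436727] [0.89659338 1.19482626 5.41569234]
```

View pics/c2.png

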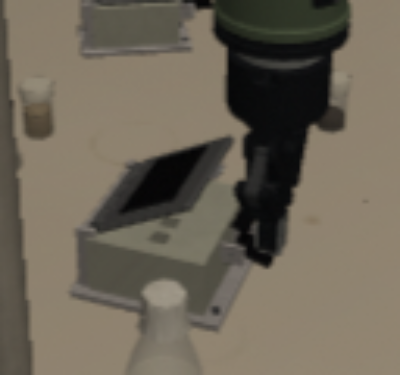

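The lid has sprung up, with its free edge at crop (230,140), and the tab is held down at about 5 N. Next I lift straight up.

>>> drive_tool(
  steps=[0,-3,1,10,0,0,-3,1,22,0,0,0,0,22,0,0,0,0,20,0,0,0,0,0,0],
)

```text
clock: 4.47
position: [0.4701, 0.2677, 0.1319]
tool_rot: [-1.573, -0.002, 1.221]
force: [1.1, 0.6, -0.4]
grip_width: -0.0002
```

>>> drive_tool(
  steps=[0,0,0,0,0,0,0,0,0,0,0,0,0,0,0,0,0,0,0,0,0,0,0,0,0],
)

```text
clock: 4.88
position: [0.4691, 0.2669, 0.1277]
tool_rot: [-1.57, 0.001, 1.221]
force: [0.0, -0.3, 0.5]
grip_width: 0.0001
```

Run:
```python
from h import *
a=snap('scene','s3'); b=snap('wrist','w3')
im=np.zeros((450,800,3),np.uint8); im[:375,:400]=cv2.resize(a['frame'][170:290,200:328],(400,375)); im[:300,400:]=cv2.resize(b['frame'],(400,300));cv2.imwrite('pics/c3.png',im[:,:,::-1])
p=monitor.observe(); print(p['position'],p['force'])
y=np.radians(-19.8);o=np.array([.5548,.237]);X=np.array([np.cos(y),np.sin(y)]);Y=np.array([-X[1],X[0]])
d=p['position'][:2]-o; print(d@X,d@Y)
for bb in(53,0,-53):
  e=np.r_[o-.015*X+bb/1e3*Y,.130]; q=proj(a,e); print(bb,e,'crop',(q-[200,170])*3.125, 'wrist',proj(b,e)*.78125+[400,0])
```

```text
[0.46926468 0.2669488  0.12792065] [-0.91986278  0.01108244  0.31590727]
-0.09062333045448744 -0.000795807182857874
53 [0.5586399  0.29194775 0.13      ] crop [162.76466239 171.65439522] wrist [674.28337277 301.18501848]
0 [0.54068679 0.24208107 0.13      ] crop [187.20551205 136.04254863] wrist [599.71560399 301.41643675]
-53 [0.52273368 0.19221439 0.13      ] crop [209.28711056 103.86827853] wrist [525.21480297 301.64764718]
```

View pics/c3.png

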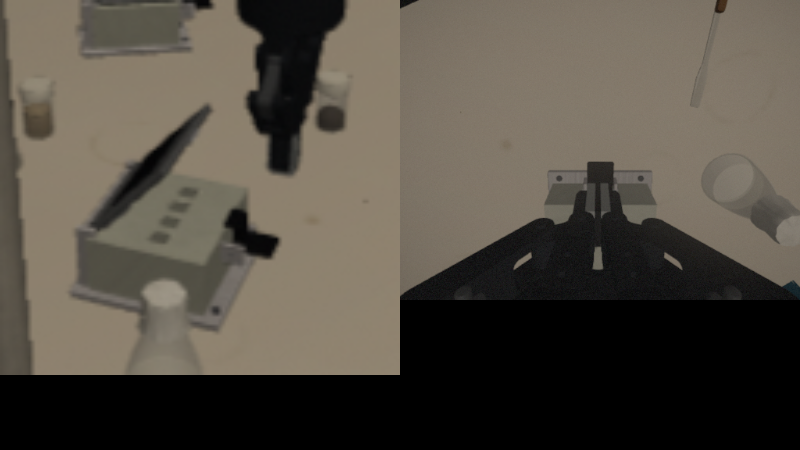

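The lid rests at 0.85 rad: the predicted edge corner at crop (209,104) matches the one seen at (210,105). Now I approach its edge level and then follow its arc.

>>> drive_tool(
  steps=[0,17,-6,0,0,0,17,-6,0,0,0,15,-5,0,0,0,0,0,0,0,0,0,0,0,0],
)

```text
clock: 5.4
position: [0.5186, 0.2497, 0.1279]
tool_rot: [-1.57, 0.0, 1.22]
force: [-0.1, -0.9, -0.5]
grip_width: -0.0003
```

>>> drive_tool(
  steps=[0,7,-2.5,0,0,0,7,-2.5,3,0,0,7,-2.5,5,0,0,7,-2.5,4,0,0,7,-2.5,3,0],
)

```text
clock: 5.82
position: [0.5544, 0.2372, 0.1441]
tool_rot: [-1.571, -0.0, 1.221]
force: [-0.0, 0.3, 0.5]
grip_width: -0.0002
```

>>> drive_tool(
  steps=[0,7,-2.5,2,0,0,7,-2.5,2,0,0,7,-2.5,1,0,0,0,0,0,0,0,0,0,0,0],
)

```text
clock: 6.23
position: [0.5746, 0.2298, 0.1481]
tool_rot: [-1.571, 0.0, 1.221]
force: [-0.0, 0.1, 0.4]
grip_width: -0.0002
```

Run:
```python
from h import *
a=snap('scene','s4'); cv2.imwrite('pics/c4.png',cv2.resize(a['frame'][150:290,200:328],(400,437))[:,:,::-1])
p=monitor.observe(); print(p['position'],p['force'])
```

```text
[0.57423153 0.23003342 0.14805908] [-0.14979301  0.48217468  0.27349591]
```

View pics/c4.png

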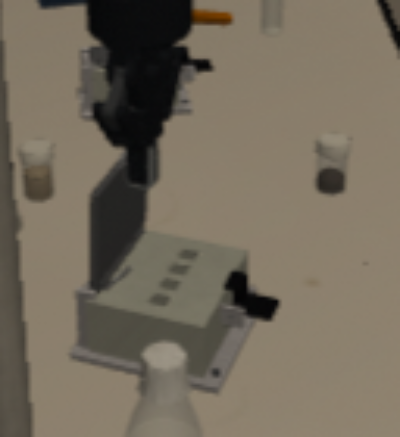

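The lid is nearly upright, with the fingertip against its upper front at crop (145,180). I push it past upright.

>>> drive_tool(
  steps=[0,6,-2,1,0,0,6,-2,0,0,0,6,-2,0,0,0,6,-2,0,0,0,4,-1.5,-1,0],
)

```text
clock: 6.7
position: [0.6035, 0.2201, 0.1483]
tool_rot: [-1.571, -0.0, 1.221]
force: [0.3, -0.7, -0.9]
grip_width: 0.0004
```

>>> drive_tool(
  steps=[0,0,0,0,0,0,0,0,0,0,0,0,0,0,0,0,0,0,0,0,0,0,0,0,0],
)

```text
clock: 7.12
position: [0.6023, 0.2206, 0.1484]
tool_rot: [-1.571, 0.0, 1.222]
force: [-1.2, 0.2, -0.6]
grip_width: 0.0003
```

>>> drive_tool(
  steps=[0,-10,4,0,0,0,-25,9,0,0,0,-25,9,5,0,0,-25,9,20,0,0,-15,5,30,0],
)

```text
clock: 7.53
position: [0.4982, 0.2572, 0.2021]
tool_rot: [-1.568, 0.003, 1.224]
force: [0.5, 0.1, 1.0]
grip_width: -0.0
```

>>> drive_tool(
  steps=[0,-10,4,30,0,0,0,0,0,0,0,0,0,0,0,0,0,0,0,0,0,0,0,0,0],
)

```text
clock: 7.95
position: [0.4922, 0.26, 0.2324]
tool_rot: [-1.57, 0.001, 1.221]
force: [0.4, -0.0, -0.2]
grip_width: 0.0001
```

Run:
```python
from h import *
a=snap('scene','s5'); t=snap('top','t5')
im=np.zeros((450,800,3),np.uint8); im[:437,:400]=cv2.resize(a['frame'][150:290,200:328],(400,437)); im[:375,400:]=cv2.resize(t['frame'][130:235,140:252],(400,375)); cv2.imwrite('pics/c5.png',im[:,:,::-1])
p=monitor.observe(); print(p['clock'],p['position'],p['force'])
y=np.radians(-19.8);o=np.array([.5548,.237]);X=np.array([np.cos(y),np.sin(y)]);Y=np.array([-X[1],X[0]])
for th in(1.57,1.75,1.92):
  for bb in(53,-53):
    e=np.r_[o+(.044-.09*np.cos(th))*X+bb/1e3*Y,.062+.09*np.sin(th)]
    print(th,bb,(proj(a,e)-[200,150])*3.125,(proj(t,e)-[140,130])*3.571+[400,0])
```

```text
8.05 [0.49224941 0.26013168 0.232327  ] [-0.15356946  0.23085416 -0.06697794]
1.57 53 [ 86.82183414 193.76883369] [510.07919042 124.57048776]
1.57 -53 [140.23615379 130.40167607] [608.19769665 160.77068844]
1.75 53 [ 66.75875946 191.64728427] [515.965849   109.87954558]
1.75 -53 [121.7647894  128.85899897] [613.94599781 146.00833034]
1.92 53 [ 48.81348642 192.84657017] [521.73094228  96.80254726]
1.92 -53 [105.14530151 130.36795995] [619.42611606 132.80794165]
```

View pics/c5.png

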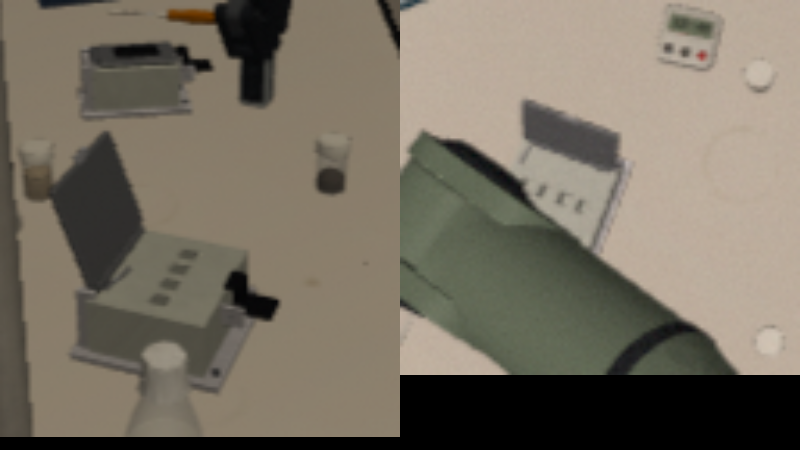

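The free corners are at scene crop (52,190) and (108,132), against (49,193) and (105,130) predicted for 1.92 rad; the top view agrees. The narrow lid is shut, and the jars and flask stand. I'll check that it has settled and then hand in.

>>> drive_tool(
  steps=[0,0,0,0,0,0,0,0,0,0,0,0,0,0,0,0,0,0,0,0,0,0,0,0,0],
)

```text
clock: 8.47
position: [0.4925, 0.2605, 0.2332]
tool_rot: [-1.571, 0.0, 1.221]
force: [-0.9, -0.3, 0.2]
grip_width: -0.0001
```

Run:
```python
from h import *
b=load('s5')['frame'];c=snap('scene','s6')['frame'];o=load('sc0')['frame']
d=lambda a,b,r:(cv2.absdiff(cv2.GaussianBlur(a,(3,3),0),cv2.GaussianBlur(b,(3,3),0)).max(2)>25)[r].sum()
print('wide settled',d(b,c,np.s_[185:275,215:270]))
for n,r in dict(narrow=np.s_[160:190,222:250],jarback=np.s_[193:216,204:219],jarfront=np.s_[190:213,299:314],flask=np.s_[275:310,236:270],vial=np.s_[136:162,280:294]).items(): print(n,d(o,c,r))
p=monitor.observe();print(p['clock'],p['force']); workorder.job_done()
```

```text
wide settled 0
narrow 0
jarback 20
jarfront 0
flask 0
vial 348
8.5167 [-0.17338449 -0.29217705 -0.34489028]
the job is handed in; nothing more can be done
```

The wide holder is open and the job is handed in at about 8.5 s, well inside the 42 s limit. I pressed the release tab straight down with the closed fingertips at about 5 N, and the lid sprang up to about 0.85 rad. I then pushed its edge along the arc past upright and backed the arm away.

**Lid:** its corners match the predicted fully open position (1.92 rad) within about 3 px in both views. Nothing around it changed between two pictures about half a second apart.

**Other objects:** the narrow holder, front jar and flask show no change from the first picture.

**Checks that did not come out clean:**
- **Vial:** the comparison flagged 348 changed pixels, most likely because the gripper hides it in the last view. It was standing in the picture taken just before the final push, and the arm stayed well away from it afterwards.
- **Back jar:** it flagged 20 changed pixels, probably the opened lid or its shadow beside it. It stands in the same place in the pictures before and after the final push.

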